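Clamp the sample cup on the mixer with the swing strap and cam lever

TASK

Secure the yellow-lidded sample cup on the mixer, using fingertips and the backs of the fingers only: push the swing strap by its red tab over the cup until it is fully home in the keeper, and only then press the orange cam lever all the way down so that the pad bears on the lid. Do not pick anything up, leave the cup standing in its nest, and leave everything else on the worktop where it is.

Things in the scene. Friction and masses are not known exactly. Their poses are not given: they have to be found in the camera images.
- mixer: white bench mixer fixed to the worktop, 190 mm (its x) x 160 mm (its y), aluminium platform 48 mm above the worktop. Origin: centre of its underside, straight below the nest. Its x axis points from the control panel (robot side) to the back, y to the left, z up; it may be turned up to 0.3 rad.
- nest (a point): centre of the four rubber jaws in which the sample cup stands, on the platform (48 mm up), at x = y = 0 of the mixer. The keeper is a dark steel post with a lip, 62 mm in front of this, on the right of the strap's closed place, top 143 mm above the worktop, open to the left.
- strap (a joint): swing strap, a level steel bar 22 mm wide and 5 mm thick, underside 130 mm above the worktop, on a vertical pivot 65 mm behind the nest. Value in rad: 0 = fully home (pointing from the pivot to the front, along -x of the mixer, over the cup and in the keeper, at its end stop), grows as it swings out to the left (1.57 = pointing to the mixer's left, +y). Starts 1.1 to 1.55. It stays where it is left; about 1.2 N at the tab moves it.
- strap_pivot (a point): vertical pivot axis of the strap, on the strap's underside (130 mm above the worktop), 65 mm behind the nest. The pivot bolt ends 15 mm higher.
- tab (a point): centre of the red upright finger tab at the free end of the strap, 168 mm from the pivot axis. The tab is 36 mm long along the strap, 8 mm thick and 30 mm tall (134 to 164 mm above the worktop). Moves with the strap; the x axis of the strap runs from tab to pivot.
- lever (a joint): cam lever on the strap, rad: 0 = raised (58 degrees above level), 0.98 = pressed fully down on its stop (2 degrees above level). Starts 0 to 0.12. It leans toward the strap's pivot and swings down toward it, in the vertical plane of the strap. It stays where it is left; about 3 N at its end moves it, rising to about 5 N; pressing it down drives the pad under the strap onto the cup's lid.
- lever_pivot (a point): horizontal hinge axis of the cam lever, on the strap's centre line, 15 mm above the strap's underside, 65 mm from the strap's pivot (straight above the cup when the strap is home). Lever and hinge turn with the strap.
- lever_end (a point): point on the upper (pressing) face of the orange paddle at the end of the cam lever, 56 mm from the hinge axis along the lever and 7 mm above the lever's line. The paddle is 22 mm wide, 34 mm long (from 37 to 71 mm from the hinge axis) and 8 mm thick.
- pad: round black rubber pad, 28 mm across, on a spring under the strap below the lever hinge; 6 mm above the lid when the lever is raised, pressed on the lid when it is down.
- sample_cup: the cup to be clamped: loose, closed sample cup with a yellow lid, 64 mm across, 66 mm tall, standing in the nest. Origin: centre of its underside.
- red_cup: bystander: loose sample cup with red lid, 58 mm across, 66 mm tall, left of the mixer. Origin: centre of its underside.
- yellow_cup: bystander: loose spare sample cup with yellow lid, 64 mm across, 66 mm tall, on the worktop left of the mixer. Origin: centre of its underside.
- timer: bystander: loose white timer, 66 x 66 x 19 mm, right of the mixer. Origin: centre of its underside.
- gauze: bystander: loose stack of white gauze swabs, 84 x 80 x 28 mm, right of the mixer. Origin: centre of its underside.
- bottle: bystander: loose small white bottle with a grey-white cap, 42 mm across, 70 mm tall, back left. Origin: centre of its underside.
Not all that is in view belongs to the job. What is shaped like the sample_cup but turquoise is not meant.

How it is judged:
By the outcome, as a careful person would: the job done as asked, in the order asked, and still so for the second after the job is handed in, with the robot touching nothing.
It also fails if it takes over 54 s, if anything falls off the work surface, if the arm or the gripper's body presses on something with over 40 N, if the wrist force passes 120 N, or if a joint passes its speed limit or range.

ROBOT

A 6-joint arm with a two-finger parallel gripper is mounted at the origin on a cart in front of the work surface, level with it; the furniture and walls round the work are solid. World frame = base frame: x ahead of the robot, y to its left, z up, the work surface at z = 0. Lengths are in mm, angles in rad, forces in N, time in s.
With the tool pointing down it reaches from about 275 to 750 mm from the base axis. Payload 10.2 kg.
Tool frame: the origin (TCP) lies at the very end of the fingers, on their centre line; the grasp point (between the pads) lies 19 mm behind it; x points along the fingers, y is the direction in which the jaws open and shut, and the axes are right-handed (so a half turn about x gives the same grasp; the last joint's range is limited). The gripper opens to 85 mm and grips with 20 to 120 N. Pads are 22 mm wide; open, the fingers measure 114 mm over their backs; the gripper's body (76 mm by 85 mm) begins 54 mm behind the grasp point. The pads swing forward as they close: fully open they stand 13 mm farther back than shut.
Start: joints at [-1.334, 0.313, 1.498, -0, 1.331, -0.223], TCP at [232.967, -470.486, 231.294] pointing down, gripper open.
Joint ranges: [-2.94, 2.94], [-0.97, 2.17], [0.19, 2.56], [-1.23, 4.37], [0.02, 3.11], [-2.88, 2.88]. Speed limits (rad/s): [2.39, 2.39, 3.01, 3.14, 3.14, 3.14].

INTERFACE

Orientations are given as a unit quaternion [w, x, y, z].
In Python, from rig import ctrl, viewer, order gives the robot as it stands. The module is installed in compiled form; this text tells all that it offers.
- The arm moves only by the tool carry_out, never from a script. Its argument "deltas" is a list of rows, each a list of 7 numbers: the gripper command: -1 is fully open, 1 is shut, values between are in proportion, then the shift along the tool's x, y, z in mm, then the turn, a rotation vector about the tool's x, y, z in degrees. A call has exactly 5 rows; each row is the pose to reach, as a shift and turn from the pose commanded when the call began, along the tool's axes at that moment; what a row does not reach only later rows make up. A row lasts 1/8 s, in which the tool goes at most 62.5 mm and 10.7 degrees, less where a joint would pass 70% of its speed; a pose out of reach is approached as far as the arm can. A call with a gripper value outside its range is refused whole. The fingers move at their own pace and stop on an object; "newtons" is the grip in N (left out, the last holds). Time passes only in rows, so rows that repeat a pose let the fingers close, or fill a call up. It gives the time, the measured TCP pose, the force and the opening at its end, in the units of the state.
- ctrl.sense(): the state, without advancing time (a new reading comes with each control period).
- viewer.capture(name): name is "scene" or "side" or "wrist"; returns the picture (400x640x3 uint8, red, green, blue); there is no depth.
- viewer.calibration(name): a dict with "fx", "fy", "cx", "cy" (pixels), "xyz" and "attitude" of the camera in the world; the wrist camera has in their place "T_tool_cam" (4x4, takes a point from camera to tool coordinates, whose origin is the TCP and whose axes are the tool frame's). Camera axes: x right, y down, z forward; pixel columns grow to the right and rows downward; lengths in mm; the calibration is good to about 2 mm. A picture is of the moment at which its call begins: read the wrist's pose just before it. calibration takes no time and is no camera call.
- order.finish_job(): hands the job in, once; it reports no verdict.
The state is a dict: "time_s": time; "joints": joint angles; "dq": joint speeds; "tau": joint torques, N m; "eef_pos": TCP position; "ee_rot": TCP orientation; "force": force on the tool from outside, world axes, zero at the start; "wrist_torque": the same for the moment, N m; "grip_width": opening from 0.0 (shut) to 1.0 (fully open).
Only numpy, scipy, OpenCV 4.12 (cv2) and the standard library are available. Lean on these libraries where they do the work, as an engineer would, in place of code of your own. Each camera call takes 0.05 s, during which the arm holds its last target. There are 200 camera calls.

## Working session

There is one attempt and no reset: what is moved stays moved. The work goes in short steps, Python scripts to look and compute and a tool call to move; the robot and the scene stay as the last step left them, time stands still between calls to the robot, and variables do not carry over. Pictures are saved under pics/ and viewed, about 8 in all and at most 12, crops included, and the job is handed in when it is done.

Besides the shell and the picture viewer there is one more tool, called after "Call:" by a JSON object that holds its "op" and its "data". carry_out: Moves the arm, as the interface text tells. Its arguments: {"type":"object","properties":{"deltas":{"type":"array"},"newtons":{"type":"number"}},"required":["deltas"]}

```bash
mkdir -p pics
python3 - <<'E'
from rig import ctrl, viewer, order
import cv2
s=ctrl.sense();print(s)
for n in("scene","side"):
    im=viewer.capture(n);cv2.imwrite(f"pics/{n}0.png",im[:,:,::-1]);print(n,viewer.calibration(n))
print(viewer.calibration("wrist"))
E
```

```text
{'time_s': 0.0, 'joints': array([-1.33441410e+00,  3.13431400e-01,  1.49845044e+00,  1.10543986e-05,
        1.33100387e+00, -2.23414925e-01]), 'dq': array([ 0.00027845,  0.00043471, -0.0008477 ,  0.00091736, -0.00166969,
        0.00027572]), 'tau': array([-3.10142510e-03, -4.12269831e+01, -2.59743047e+01, -4.10928915e-04,
        4.23808931e-03, -7.62404284e-06]), 'eef_pos': array([ 232.89877839, -470.22033751,  230.7395692 ]), 'ee_rot': array([ 0.1606765 ,  0.68850336,  0.16159086, -0.68850169]), 'force': array([-0.17877966,  1.16561981, -0.58318137]), 'wrist_torque': array([-0.00975134,  0.00937966, -0.00314752]), 'grip_width': 1.0030450978759218}
scene {'fx': 454.5360592078083, 'fy': 454.5360592078083, 'cx': 317.38994498541933, 'cy': 199.94316209680326, 'xyz': array([-286.35818976,  621.68174681,  817.67450225]), 'attitude': array([ 0.20610299, -0.35983228,  0.79734479, -0.43850152])}
side {'fx': 494.545792037727, 'fy': 494.545792037727, 'cx': 319.94856817450574, 'cy': 202.77684162433792, 'xyz': array([ 137.48340328, -942.53842324,  952.09247403]), 'attitude': array([-0.41095036,  0.88290433, -0.20328442,  0.1013666 ])}
{'fx': 298.5150551367977, 'fy': 298.5150551367977, 'cx': 323.55024838222903, 'cy': 196.27299988242032, 'T_tool_cam': array([[-2.76146725e-04, -2.65165804e-01,  9.64202790e-01,
        -1.42590726e+02],
       [ 9.99999709e-01,  6.12704497e-04,  4.54899042e-04,
         4.98712438e-01],
       [-7.11395056e-04,  9.64202635e-01,  2.65165558e-01,
        -6.76632675e+01],
       [ 0.00000000e+00,  0.00000000e+00,  0.00000000e+00,
         1.00000000e+00]])}
```

View pics/scene0.png

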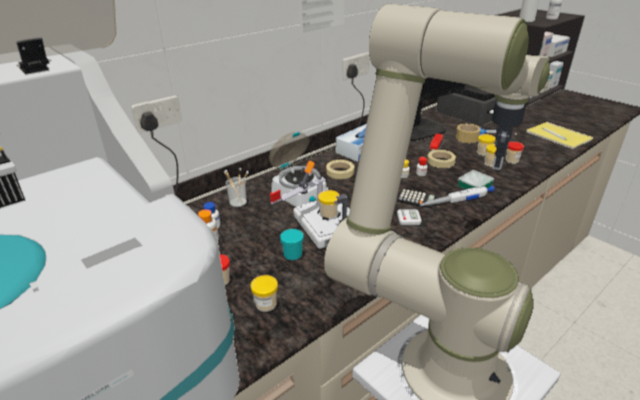

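View pics/side0.png

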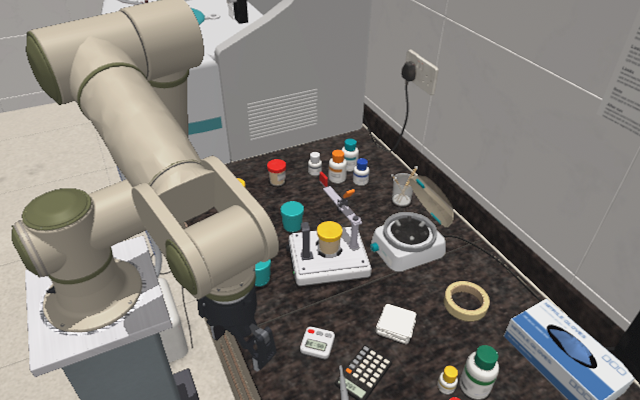

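The side view shows the mixer at (328,255), with the yellow-lidded cup in its nest at (329,235). The keeper is at (306,240), the strap pivot near (354,220), the red tab at (324,180) and the orange lever at (349,192). In the scene view the same cup is at (328,200), the tab at (275,197) and the lever at (310,168). I'll enlarge both to confirm.

Run:
```python
import cv2,numpy as np
a=cv2.imread("pics/scene0.png")[150:260,250:370];b=cv2.imread("pics/side0.png")[160:290,270:390]
a=cv2.resize(a,None,fx=3.3,fy=4,interpolation=3);b=cv2.resize(b,None,fx=3.3,fy=4,interpolation=3)
h=520;a=cv2.copyMakeBorder(a,0,h-a.shape[0],0,4,0)
cv2.imwrite("pics/crop0.png",np.hstack([a,b]))
```

```text
(no output)
```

View pics/crop0.png

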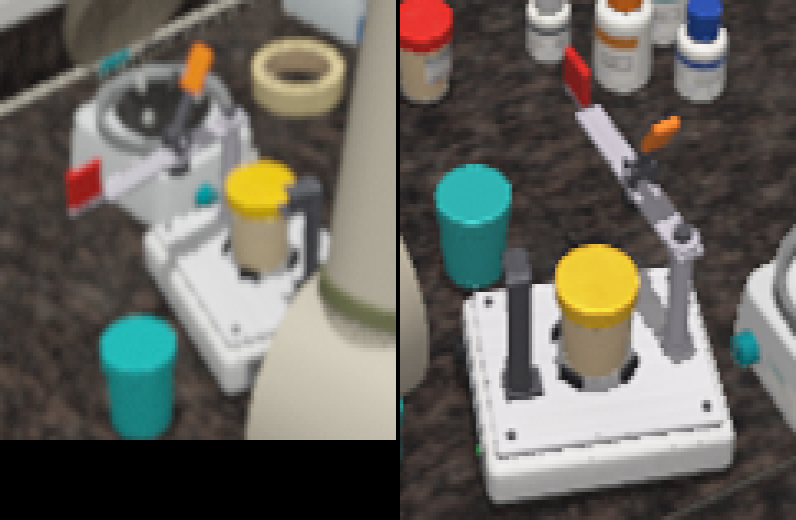

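Both crops confirm it: of the yellow-lidded cups only the one at side (329,235) stands in the jaws, while the spare at scene (265,290) is on the worktop. The red tab is on the strap and the orange paddle is on the lever. Next I'll measure positions.

```bash
cat > h.py <<'E'
import numpy as np, cv2
from scipy.spatial.transform import Rotation as R
from rig import ctrl, viewer, order
def rot(q): return R.from_quat(np.r_[q[1:],q[0]])
def ray(n,uv,s=None):
    c=viewer.calibration(n); d=np.array([(uv[0]-c["cx"])/c["fx"],(uv[1]-c["cy"])/c["fy"],1.])
    if n=="wrist":
        T=c["T_tool_cam"]; r=rot(s["ee_rot"]).as_matrix()
        return s["eef_pos"]+r@T[:3,3], r@T[:3,:3]@d
    return np.array(c["xyz"]), rot(c["attitude"]).as_matrix()@d
def onz(n,uv,z,s=None):
    o,d=ray(n,uv,s); return o+d*(z-o[2])/d[2]
def tri(a,b):
    (o,d),(p,e)=a,b
    t=np.linalg.lstsq(np.c_[d,-e],p-o,rcond=None)[0]
    x,y=o+d*t[0],p+e*t[1]; return (x+y)/2,np.linalg.norm(x-y)
def blob(im,lo,hi,box,smin=130):  # rgb image, hue range, box x0,y0,x1,y1
    x0,y0,x1,y1=box; h=cv2.cvtColor(im[y0:y1,x0:x1],cv2.COLOR_RGB2HSV)
    m=cv2.inRange(h,(lo,smin,90),(hi,255,255))
    if lo==0: m|=cv2.inRange(h,(172,smin,90),(180,255,255))
    n,l,st,ce=cv2.connectedComponentsWithStats(m); i=1+np.argmax(st[1:,4])
    return ce[i]+[x0,y0], st[i], (l==i)
E
python3 - <<'E'
from h import *
A=cv2.imread("pics/scene0.png")[:,:,::-1].copy();B=cv2.imread("pics/side0.png")[:,:,::-1].copy()
ta,tb=blob(A,0,6,(262,180,290,215)),blob(B,0,6,(315,165,335,190))
print("tab",ta[:2],tb[:2],tri(ray("scene",ta[0]),ray("side",tb[0])),onz("side",tb[0],149),onz("scene",ta[0],149))
la,lb=blob(A,8,18,(300,155,320,180)),blob(B,8,18,(335,180,360,200))
print("lever",la[0],lb[0],tri(ray("scene",la[0]),ray("side",lb[0])))
ya,yb=blob(A,22,32,(310,185,345,220)),blob(B,22,32,(310,220,350,260))
print("lid",ya[0],yb[0],tri(ray("scene",ya[0]),ray("side",yb[0])))
print("pivot",onz("side",(356.4,218.8),145)); print("keeper",onz("side",(305.5,225.5),143))
for n,uv in dict(FL=(270+(490-400)/3.3,160+300/4),FR=(270+(512-400)/3.3,160+436/4),BR=(270+(707-400)/3.3,160+406/4)).items(): print(n,onz("side",uv,48))
for n,uv in dict(BL=(250+165/3.3,150+245/4),FLs=(250+235/3.3,150+328/4)).items(): print(n,onz("scene",uv,48))
E
```

```text
tab (array([274.35483871, 195.69892473]), array([ 7, 10, 11, 12, 93], dtype=int32)) (array([323.54651163, 178.81395349]), array([ 5,  7,  8, 15, 86], dtype=int32)) (array([624.90033078,   1.63949661, 147.98174951]), np.float64(1.0509930905665688)) [ 6.23707303e+02 -1.12210487e-01  1.49000000e+02] [624.36644849   2.37220609 149.        ]
lever [309.40659341 166.30769231] [348.546875 192.953125] (array([ 626.39079546, -130.33754227,  194.22641416]), np.float64(0.6034732053040107))
lid [327.97457627 197.01694915] [329.0952381  230.95238095] (array([ 565.8031564 , -149.30051328,  107.84503141]), np.float64(1.5218525885133003))
pivot [ 626.40517912 -174.95754307  145.        ]
keeper [ 504.48342942 -141.25324642  143.        ]
FL [512.32799732 -71.41315712  48.        ]
FR [ 477.54382458 -188.50166748   48.        ]
BR [ 621.1741447 -229.4842925   48.       ]
BL [634.87140763 -95.13101889  48.        ]
FLs [510.22700363 -72.10118948  48.        ]
```

```bash
cat >> h.py <<'E'
psi=-0.283; NEST=np.array([566,-151.]); X=np.array([np.cos(psi),np.sin(psi)]); Y=np.array([-X[1],X[0]]); PIV=NEST+65*X
def plan(targets,grip=1):
    """targets: (x,y,z, yaw of tool y in deg or None) ; tool down; print deltas"""
    s=ctrl.sense(); r0=rot(s["ee_rot"]); M=r0.as_matrix()
    y0=np.degrees(np.arctan2(M[1,1],M[0,1])); print("t",s["time_s"].__round__(2),"pos",s["eef_pos"].round(1),"toolY yaw",y0.round(1),"toolX",M[:,0].round(3),"F",s["force"].round(1),"w",round(s["grip_width"],2),"q",s["joints"].round(2))
    for x,y,z,a in targets:
        d=M.T@(np.array([x,y,z])-s["eef_pos"])
        if a is None: w=np.zeros(3)
        else:
            t=np.radians(a); yy=np.array([np.cos(t),np.sin(t),0]); xx=np.array([0,0,-1.])
            w=(r0.inv()*R.from_matrix(np.c_[xx,yy,np.cross(xx,yy)])).as_rotvec(degrees=True)
        print([grip]+d.round(0).tolist()+w.round(1).tolist())
E
python3 - <<'E'
from h import *
print(X,Y,PIV)
plan([(300,-400,300,None),(620,100,300,0),(660,2,300,0),(660,2,300,180)])
E
```

```text
[ 0.96022205 -0.27923757] [0.27923757 0.96022205] [ 628.41443311 -169.15044185]
t 0.1 pos [ 232.9 -470.2  230.8] toolY yaw -63.7 toolX [-0.     0.001 -1.   ] F [-0.4  0.5  0.6] w 1.0 q [-1.33  0.31  1.5   0.    1.33 -0.22]
[1, -69.0, -33.0, -91.0, 0.0, 0.0, 0.0]
[1, -69.0, -339.0, -600.0, -63.7, -0.1, 0.0]
[1, -69.0, -234.0, -592.0, -63.7, -0.1, 0.0]
[1, -69.0, -234.0, -592.0, 116.3, 0.1, 0.1]
```

Call:
{"op": "carry_out", "data": {"deltas": [[1,-55,-5,-15,0,0,0],[1,-69,-25,-65,-10,0,0],[1,-69,-47,-120,-20,0,0],[1,-69,-69,-175,-30,0,0],[1,-69,-91,-230,-40,0,0]], "newtons": 30}}

```text
time_s: 0.72
eef_pos: [399.6, -285.2, 300.1]
ee_rot: [-0.388, -0.591, -0.389, 0.591]
force: [0.1, -0.7, 0.6]
grip_width: 0.002
```

Run:
```python
from h import *
plan([(655,10,300,1)])
```

```text
t 0.72 pos [ 399.6 -285.2  300.1] toolY yaw -23.3 toolX [-0.  0. -1.] F [ 0.1 -0.7  0.6] w 0.0 q [-0.86  0.2   1.47  0.    1.48 -0.45]
[1, 0.0, 118.0, -372.0, -24.3, -0.0, 0.0]
```

Call:
{"op": "carry_out", "data": {"deltas": [[1,0,17,-55,-8,0,0],[1,0,35,-110,-16,0,0],[1,0,52,-165,-24,0,0],[1,0,70,-220,-24,0,0],[1,0,87,-275,-24,0,0]]}}

```text
time_s: 1.35
eef_pos: [589.7, -68.2, 300.0]
ee_rot: [0.501, 0.498, 0.502, -0.499]
force: [0.3, -0.1, 0.7]
grip_width: -0.001
```

Call:
{"op": "carry_out", "data": {"deltas": [[1,0,30,-50,0,0,0],[1,0,70,-88,0,0,0],[1,0,70,-88,0,0,0],[1,0,70,-88,0,0,0],[1,0,70,-88,0,0,0]]}}

```text
time_s: 1.98
eef_pos: [657.7, 17.5, 300.8]
ee_rot: [0.501, 0.499, 0.501, -0.499]
force: [0.3, 0.5, -0.2]
grip_width: -0.006
```

Run:
```python
from h import *
plan([(658,2,300,1),(658,2,141,1)])
s=ctrl.sense();w=viewer.capture("wrist");A=viewer.capture("side")
cv2.imwrite("pics/w1.png",w[:,:,::-1]);cv2.imwrite("pics/s1.png",A[:,:,::-1])
```

```text
t 1.98 pos [657.7  17.5 300.8] toolY yaw 0.3 toolX [ 0. -0. -1.] F [ 0.3  0.5 -0.2] w -0.01 q [-0.15  0.6   0.89 -0.    1.65 -0.16]
[1, 1.0, 0.0, 16.0, -0.7, 0.0, -0.0]
[1, 160.0, 0.0, 15.0, -0.7, 0.0, -0.0]
```

View pics/w1.png

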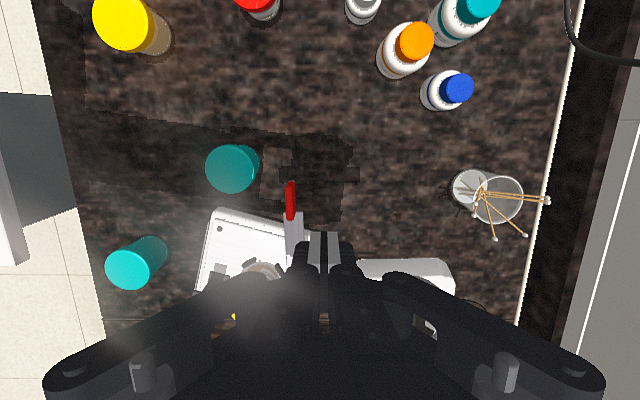

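The wrist view, seen from above, shows the red tab at (290,200) with the strap running down-left of the fingers, and the space on the tab's back side is free. I'll use this view to check the tab position.

Run:
```python
from h import *
w=cv2.imread("pics/w1.png")[:,:,::-1].copy(); s=ctrl.sense()
c,st,_=blob(w,0,6,(270,165,310,240)); print(c,st)
for z in(149,160,164): print(z,onz("wrist",c,z,s))
t=onz("wrist",(289,182),160,s);b=onz("wrist",(292,218),160,s);print(t,b)
t=onz("wrist",c,157,s)[:2]-PIV; print(np.linalg.norm(t),np.arctan2(t[1],t[0]),np.pi+psi-np.arctan2(t[1],t[0]))
```

```text
[289.86595174 200.51474531] [ 14  16  12  40 373]
149 [624.25328905  -1.28576898 149.        ]
160 [625.52019222   1.91946688 160.        ]
164 [625.98088428   3.0850072  164.        ]
[625.13823317  20.65999561 160.        ] [627.21594584 -16.37211332 160.        ]
170.22658591808698 1.5898295203077202 1.268763133282073
```

Call:
{"op": "carry_out", "data": {"deltas": [[1,0,0,15,0,0,0],[1,60,0,15,0,0,0],[1,115,0,15,0,0,0],[1,155,0,15,0,0,0],[1,158,0,15,0,0,0]]}}

```text
time_s: 2.7
eef_pos: [657.0, 2.6, 139.9]
ee_rot: [0.5, 0.498, 0.503, -0.5]
force: [-0.5, -0.4, 0.9]
grip_width: 0.002
```

Run:
```python
from h import *
phi0=np.pi+psi
def push(th,gap,r=168):
    f=phi0-th; u=np.array([np.cos(f),np.sin(f)]); n=np.array([-u[1],u[0]])
    p=PIV+r*u-n*gap; return (*p,142,np.degrees(f)-90)
plan([push(1.268,g) for g in (24,19)]+[push(t,18.5) for t in(1.2,1.1,1.0,.9)])
```

```text
t 2.7 pos [657.    2.6 139.9] toolY yaw 0.3 toolX [-0.005  0.001 -1.   ] F [-0.5 -0.4  0.9] w 0.0 q [-0.17  0.68  1.17 -0.    1.3  -0.18]
[1, -2.0, -8.0, 3.0, -0.8, -0.0, 0.3]
[1, -2.0, -13.0, 3.0, -0.8, -0.0, 0.3]
[1, -2.0, -25.0, 3.0, -4.7, -0.1, 0.3]
[1, -2.0, -42.0, 3.0, -10.5, -0.1, 0.3]
[1, -2.0, -59.0, 5.0, -16.2, -0.1, 0.3]
[1, -2.0, -75.0, 9.0, -21.9, -0.1, 0.3]
```

Call:
{"op": "carry_out", "data": {"deltas": [[1,-3,-6,3,-1,0,0],[1,-3,-12,3,-1,0,0],[1,-3,-18,3,-3,0,0],[1,-3,-25,3,-5,0,0],[1,-3,-33,3,-7,0,0]]}}

```text
time_s: 3.32
eef_pos: [624.9, 0.4, 145.6]
ee_rot: [0.532, 0.466, 0.531, -0.466]
force: [0.4, -0.2, 0.4]
grip_width: 0.003
```

```bash
cat >> h.py <<'E'
phi0=np.pi+psi
def push(th,gap,r=168,z=142):
    f=phi0-th; u=np.array([np.cos(f),np.sin(f)]); n=np.array([-u[1],u[0]])
    p=PIV+r*u-n*gap; return (*p,z,np.degrees(f)-90)
def tabscene(n="scene",name=None,box=(215,150,330,260)):
    im=viewer.capture(n)
    if name: cv2.imwrite("pics/"+name,im[:,:,::-1])
    c,st,_=blob(im,0,6,box); p=onz(n,c,149); t=p[:2]-PIV
    print(n,"tab",c.round(1),st,p.round(1),"r",np.linalg.norm(t).round(1),"th",(phi0-np.arctan2(t[1],t[0])).round(3))
E
python3 - <<'E'
from h import *
tabscene("scene",'s2.png',(262,180,300,230)); tabscene("side",'sd2.png',(300,165,335,200))
plan([push(t,18.5) for t in(1.05,.97,.89,.81,.73)])
E
```

```text
scene tab [278.5 197.7] [12 12 10 12 90] [608.1   0.  149. ] r 170.4 th 1.168
side tab [317.8 180.8] [13  9 10 14 90] [605.9  -1.4 149. ] r 169.2 th 1.154
t 3.42 pos [6.246e+02 4.000e-01 1.455e+02] toolY yaw 7.4 toolX [-0.  0. -1.] F [-0.4 -0.5 -0.7] w -0.0 q [-0.19  0.6   1.29 -0.    1.25 -0.32]
[1, 3.0, -18.0, -0.0, -6.2, -0.0, 0.0]
[1, 3.0, -31.0, 0.0, -10.8, -0.0, 0.0]
[1, 3.0, -45.0, 2.0, -15.4, -0.0, 0.0]
[1, 3.0, -58.0, 4.0, -20.0, -0.0, 0.0]
[1, 4.0, -71.0, 8.0, -24.5, -0.0, 0.0]
```

The strap is turning (1.268 → ~1.16) with a steady gap of about 18 mm, so I'll continue along the arc.

Call:
{"op": "carry_out", "data": {"deltas": [[1,3,-16,0,-6,0,0],[1,3,-31,0,-11,0,0],[1,3,-45,2,-15,0,0],[1,3,-58,4,-20,0,0],[1,3,-71,8,-25,0,0]]}}

```text
time_s: 4.05
eef_pos: [555.5, -16.5, 142.2]
ee_rot: [0.62, 0.34, 0.62, -0.34]
force: [1.0, 0.7, 0.5]
grip_width: -0.002
```

Run:
```python
from h import *
plan([push(t,18) for t in(.65,.57,.49,.41,.34)])
```

```text
t 4.05 pos [555.5 -16.5 142.2] toolY yaw 32.5 toolX [-0.  0. -1.] F [1.  0.7 0.5] w -0.0 q [-0.24  0.46  1.53  0.    1.15 -0.81]
[1, 0.0, -14.0, -1.0, -4.0, -0.0, -0.0]
[1, 0.0, -28.0, -1.0, -8.6, -0.0, -0.0]
[1, 0.0, -41.0, 0.0, -13.2, -0.0, -0.0]
[1, 0.0, -55.0, 2.0, -17.8, -0.0, -0.0]
[1, 0.0, -66.0, 5.0, -21.8, -0.0, -0.0]
```

Call:
{"op": "carry_out", "data": {"deltas": [[1,0,-14,-1,-4,0,0],[1,0,-28,-1,-9,0,0],[1,0,-41,0,-13,0,0],[1,0,-55,2,-18,0,0],[1,0,-66,5,-22,0,0]]}}

```text
time_s: 4.68
eef_pos: [502.4, -56.3, 142.3]
ee_rot: [0.673, 0.216, 0.674, -0.216]
force: [0.6, 1.3, -0.2]
grip_width: 0.004
```

Run:
```python
from h import *
im=viewer.capture("wrist");cv2.imwrite("pics/w3.png",im[:,:,::-1])
tabscene("scene",'s3.png',(262,180,330,240)); tabscene("side",'sd3.png',(270,165,325,230))
plan([push(t,18) for t in(.27,.2,.14,.09,.05,0)])
```

```text
Traceback (most recent call last):
  File "h.py", line 42, in tabscene
    c,st,_=blob(im,0,6,box); p=onz(n,c,149); t=p[:2]-PIV
           ~~~~^^^^^^^^^^^^
  File "h.py", line 21, in blob
    n,l,st,ce=cv2.connectedComponentsWithStats(m); i=1+np.argmax(st[1:,4])
                                                       ~~~~~~~~~^^^^^^^^^^
ValueError: attempt to get argmax of an empty sequence
```

View pics/w3.png

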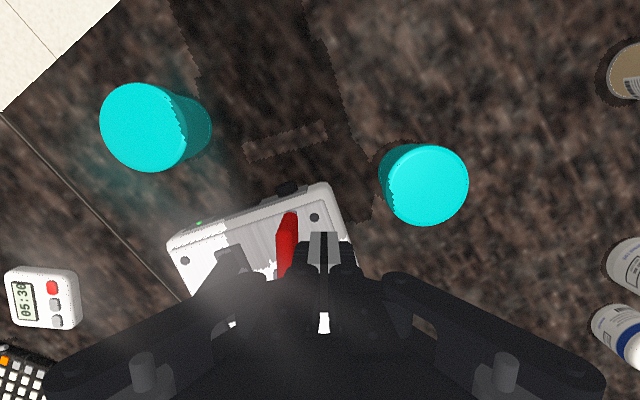

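The wrist view shows the tab at (288,240) lying against the left finger's back. The keeper post is ahead at (228,260), and the turquoise cups and timer are untouched. The push can continue.

Run:
```python
from h import *
plan([push(t,18,171) for t in(.28,.22,.16,.11,.07)])
```

```text
t 4.78 pos [502.4 -56.6 142.3] toolY yaw 54.3 toolX [-0.  0. -1.] F [ 0.9  0.3 -0.8] w 0.0 q [-0.34  0.36  1.68 -0.    1.1  -1.29]
[1, 0.0, -10.0, -4.0, -3.4, -0.0, 0.0]
[1, 0.0, -20.0, -4.0, -6.9, -0.0, 0.0]
[1, 0.0, -31.0, -3.0, -10.3, -0.0, 0.0]
[1, 0.0, -39.0, -3.0, -13.2, -0.0, 0.0]
[1, 0.0, -46.0, -2.0, -15.5, -0.0, 0.0]
```

Call:
{"op": "carry_out", "data": {"deltas": [[1,0,-10,-4,-3,0,0],[1,0,-20,-4,-7,0,0],[1,0,-31,-3,-10,0,0],[1,0,-39,-3,-13,0,0],[1,0,-46,-2,-15,0,0]]}}

```text
time_s: 5.4
eef_pos: [474.6, -92.3, 142.3]
ee_rot: [0.696, 0.127, 0.696, -0.127]
force: [0.4, 1.1, 0.1]
grip_width: 0.004
```

Run:
```python
from h import *
plan([push(t,18,171) for t in(.04,.02,0,-.02,-.04)])
```

```text
t 5.4 pos [474.6 -92.3 142.3] toolY yaw 69.3 toolX [ 0.  0. -1.] F [0.4 1.1 0.1] w 0.0 q [-0.44  0.32  1.74  0.    1.08 -1.65]
[1, 0.0, -6.0, -1.0, -2.2, 0.0, -0.0]
[1, 0.0, -10.0, -1.0, -3.3, 0.0, -0.0]
[1, 0.0, -13.0, -1.0, -4.5, 0.0, -0.0]
[1, 0.0, -16.0, -1.0, -5.6, 0.0, -0.0]
[1, 0.0, -20.0, -1.0, -6.7, 0.0, -0.0]
```

Call:
{"op": "carry_out", "data": {"deltas": [[1,0,-4,-1,-2,0,0],[1,0,-7,-1,-3,0,0],[1,0,-10,-1,-4,0,0],[1,0,-12,-1,-4,0,0],[1,0,-13,-1,-4,0,0]]}}

```text
time_s: 6.02
eef_pos: [469.0, -104.1, 142.3]
ee_rot: [0.7, 0.103, 0.7, -0.102]
force: [2.3, 5.9, -0.8]
grip_width: -0.001
```

Call:
{"op": "carry_out", "data": {"deltas": [[1,0,-1,0,0,0,0],[1,0,-2,0,0,0,0],[1,0,-3,0,0,0,0],[1,0,-4,0,0,0,0],[1,0,-4,0,0,0,0]]}}

```text
time_s: 6.65
eef_pos: [468.8, -104.6, 142.3]
ee_rot: [0.7, 0.105, 0.699, -0.1]
force: [10.5, 23.6, 1.3]
grip_width: -0.003
```

A firm stop at about 26 N. I'll back off, then check the strap angle.

Call:
{"op": "carry_out", "data": {"deltas": [[1,0,8,0,0,0,0],[1,-30,20,0,0,0,0],[1,-80,25,0,0,0,0],[1,-130,25,0,0,0,0],[1,-140,25,0,0,0,0]]}}

```text
time_s: 7.28
eef_pos: [475.6, -84.6, 285.3]
ee_rot: [0.701, 0.102, 0.698, -0.103]
force: [-1.0, -0.3, -0.9]
grip_width: 0.003
```

Run:
```python
from h import *
for t in (.04,.02,0): print(push(t,17.5,171))
plan([])
a=viewer.capture("scene");b=viewer.capture("side");w=viewer.capture("wrist")
for n,i in(("s4",a),("d4",b),("w4",w)): cv2.imwrite(f"pics/{n}.png",i[:,:,::-1])
a=cv2.resize(a[130:260,260:380],None,fx=3.3,fy=4,interpolation=2);b=cv2.resize(b[160:290,270:390],None,fx=3.3,fy=4,interpolation=2)
cv2.imwrite("pics/crop4.png",np.hstack([a,b])[:,:,::-1])
```

```text
(np.float64(471.81200428198656), np.float64(-98.27781466190416), 142, np.float64(71.49346321727441))
(np.float64(470.42596567489323), np.float64(-101.42382849238336), 142, np.float64(72.63937880753605))
(np.float64(469.10312034828956), np.float64(-104.59693206519697), 142, np.float64(73.78529439779771))
t 7.28 pos [475.6 -84.6 285.3] toolY yaw 73.3 toolX [ 0.005 -0.003 -1.   ] F [-1.  -0.3 -0.9] w 0.0 q [-0.42  0.18  1.53 -0.    1.43 -1.7 ]
```

View pics/crop4.png

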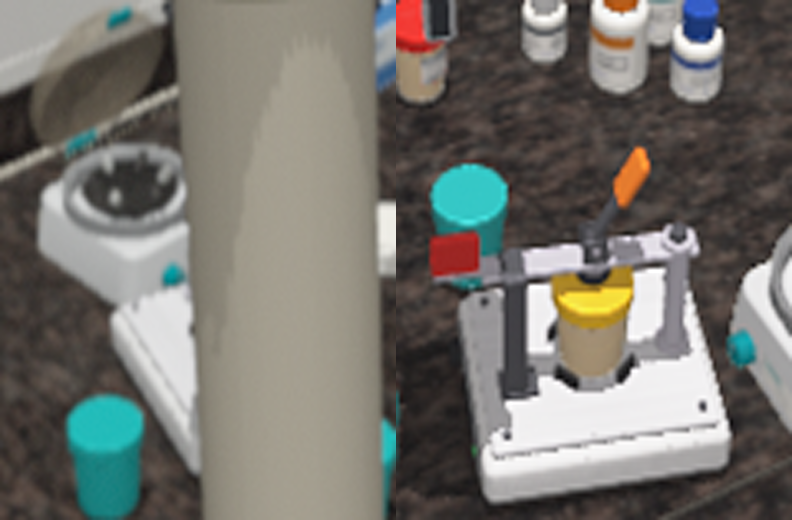

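View pics/w4.png

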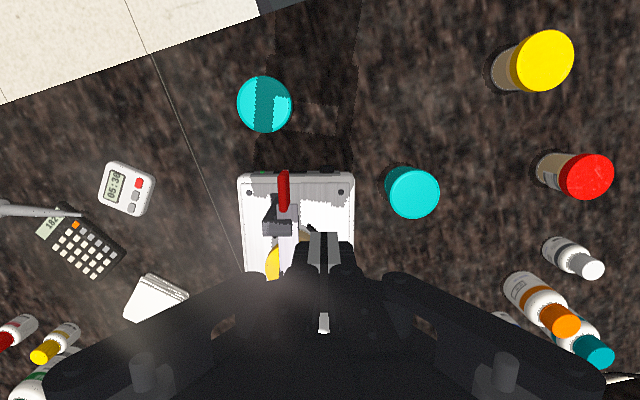

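The side crop shows the strap lying through the keeper, over the cup to the pivot, with the orange lever raised at crop (630,178). The wrist view shows the strap parallel to the mixer edge, the tab at (283,190) and the keeper lip over the strap at (277,215). Next I'll check both numerically.

Run:
```python
from h import *
s=ctrl.sense();w=cv2.imread("pics/w4.png")[:,:,::-1].copy();b=cv2.imread("pics/d4.png")[:,:,::-1].copy()
def mf(p): d=np.array(p[:2])-NEST; return np.round([d@X,d@Y,p[2]],1)
cw,cs=blob(w,0,6,(270,160,295,225))[0],blob(b,0,6,(275,210,297,235))[0]
print("tab mixer frame",mf(onz("wrist",cw,157,s)),mf(onz("side",cs,149)),mf(tri(ray("wrist",cw,s),ray("side",cs))[0]),"expect -103,0")
cl=blob(b,8,18,(330,190,355,220))[0]; o,d=ray("side",cl)
# intersect with the strap plane (mixer y=0)
n=np.r_[Y,0]; p=o+d*((np.r_[NEST,0]-o)@n)/(d@n); print("paddle centre",cl,mf(p),"angle",np.degrees(np.arctan2(p[2]-145,(p[:2]-NEST)@X)))
def L(x,z,y=0): return (*(NEST+x*X+y*Y),z,73.8)
plan([L(-15,285),L(0,285),L(0,215)])
```

```text
tab mixer frame [-105.1    1.5  157. ] [-105.4    1.6  149. ] [-104.5    0.4  150.4] expect -103,0
paddle centre [340.9245283  203.81132075] [ 25.3   0.  193.2] angle 62.326015560751365
t 7.42 pos [474.6 -84.2 281.4] toolY yaw 73.3 toolX [-0.001  0.    -1.   ] F [ 0.1  0.2 -0.7] w -0.0 q [-0.42  0.18  1.53 -0.    1.43 -1.7 ]
[1, -4.0, -38.0, 92.0, -0.5, -0.1, 0.0]
[1, -4.0, -38.0, 107.0, -0.5, -0.1, 0.0]
[1, 66.0, -38.0, 107.0, -0.5, -0.1, 0.0]
```

Tab reads (-105, +1, 150) in the mixer frame against the expected (-103, 0, 149), so it is home. The paddle reads (25,0,193) against (26,0,193) for a raised lever. Next I'll move above the lever's face.

Call:
{"op": "carry_out", "data": {"deltas": [[1,-10,-20,45,0,0,0],[1,-10,-38,85,0,0,0],[1,0,-38,100,0,0,0],[1,35,-38,103,0,0,0],[1,65,-38,103,0,0,0]]}}

```text
time_s: 8.05
eef_pos: [562.0, -149.9, 213.7]
ee_rot: [0.698, 0.103, 0.701, -0.102]
force: [-0.5, -0.7, -0.2]
grip_width: -0.002
```

```bash
cat >> h.py <<'E'
def L(x,z,y=0): return (*(NEST+x*X+y*Y),z,73.8)
def arc(deg,dz=0,dx=0):
    a=np.radians(deg); return L(56*np.cos(a)-7*np.sin(a)-11+dx,145+56*np.sin(a)+7*np.cos(a)+dz)
E
python3 - <<'E'
from h import *
plan([L(0,200)]+[arc(d) for d in (60,56,50,43,35)])
w=viewer.capture("wrist");b=viewer.capture("side");cv2.imwrite("pics/d5.png",b[:,:,::-1])
cv2.imwrite("pics/crop5.png",np.hstack([cv2.resize(w[130:330,220:420],(396,520)),cv2.resize(b[150:280,270:390],(396,520),interpolation=2)])[:,:,::-1])
E
```

```text
t 8.05 pos [ 562.  -149.9  213.7] toolY yaw 73.3 toolX [-0.004  0.002 -1.   ] F [-0.5 -0.7 -0.2] w -0.0 q [-0.46  0.45  1.34 -0.    1.35 -1.74]
[1, 14.0, 0.0, 4.0, -0.5, -0.2, -0.0]
[1, 17.0, 0.0, 15.0, -0.5, -0.2, -0.0]
[1, 18.0, 0.0, 19.0, -0.5, -0.2, -0.0]
[1, 21.0, 0.0, 24.0, -0.5, -0.2, -0.0]
[1, 25.0, 0.0, 29.0, -0.5, -0.2, -0.0]
[1, 31.0, 0.0, 35.0, -0.5, -0.2, -0.0]
```

View pics/crop5.png

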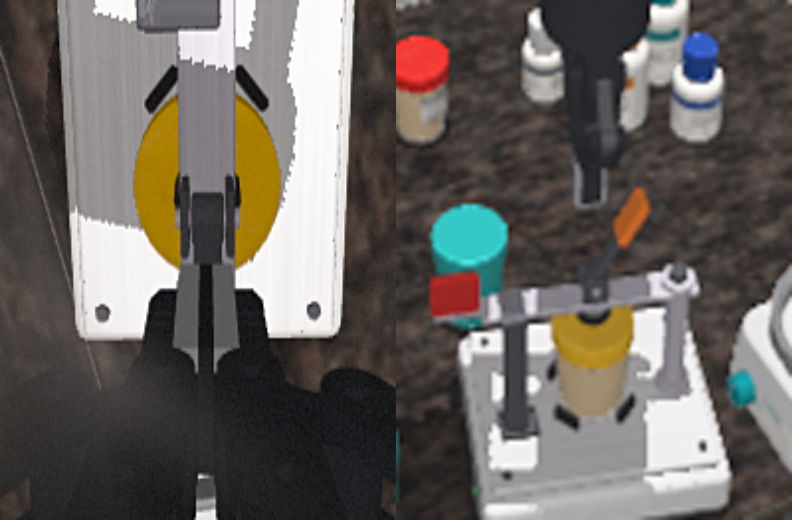

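The fingertip is centred over the strap just in front of the orange paddle's pressing face (side crop: tip (590,200), paddle (632,218)). I'll push along the arc.

Call:
{"op": "carry_out", "data": {"deltas": [[1,14,0,5,0,0,0],[1,17,0,14,0,0,0],[1,18,0,19,0,0,0],[1,21,0,24,0,0,0],[1,25,0,29,0,0,0]]}}

```text
time_s: 8.78
eef_pos: [591.0, -158.5, 192.8]
ee_rot: [0.7, 0.102, 0.699, -0.103]
force: [-0.7, -0.0, 2.6]
grip_width: 0.001
```

Run:
```python
from h import *
plan([arc(d) for d in (40,35,30,25,20,15,10)])
b=viewer.capture("side");cl=blob(b,8,18,(325,180,365,235))
o,d=ray("side",cl[0]);n=np.r_[Y,0]; p=o+d*((np.r_[NEST,0]-o)@n)/(d@n); print("paddle",cl[0],cl[1],(p[:2]-NEST)@X,p[2])
```

```text
t 8.78 pos [ 591.  -158.5  192.8] toolY yaw 73.3 toolX [ 0.001 -0.001 -1.   ] F [-0.7 -0.   2.6] w 0.0 q [-0.45  0.53  1.27  0.    1.33 -1.73]
[1, 6.0, 0.0, 1.0, -0.5, 0.1, 0.0]
[1, 10.0, 0.0, 5.0, -0.5, 0.1, 0.0]
[1, 14.0, 0.0, 8.0, -0.5, 0.1, 0.0]
[1, 18.0, 0.0, 11.0, -0.5, 0.1, 0.0]
[1, 22.0, 0.0, 13.0, -0.5, 0.1, 0.0]
[1, 27.0, 0.0, 15.0, -0.5, 0.1, 0.0]
[1, 31.0, 0.0, 17.0, -0.5, 0.1, 0.0]
paddle [344.31506849 206.        ] [13 18 13 15 73] 33.92441010660101 185.19462789636373
```

The lever is moving (paddle now at about 48°) with 2.7 N, as expected. I'll carry on down.

Call:
{"op": "carry_out", "data": {"deltas": [[1,6,0,1,0,0,0],[1,10,0,5,0,0,0],[1,14,0,8,0,0,0],[1,18,0,11,0,0,0],[1,22,0,13,0,0,0]]}}

```text
time_s: 9.45
eef_pos: [603.3, -162.2, 170.2]
ee_rot: [0.7, 0.102, 0.699, -0.102]
force: [2.0, 0.8, 4.3]
grip_width: -0.001
```

Run:
```python
from h import *
plan([arc(d) for d in (15,10,6,2,-1)])
```

```text
t 9.45 pos [ 603.3 -162.2  170.2] toolY yaw 73.3 toolX [ 0.001 -0.    -1.   ] F [2.  0.8 4.3] w -0.0 q [-0.45  0.58  1.26  0.    1.3  -1.73]
[1, 4.0, 0.0, 2.0, -0.5, 0.1, -0.0]
[1, 9.0, 0.0, 4.0, -0.5, 0.1, -0.0]
[1, 12.0, 0.0, 5.0, -0.5, 0.1, -0.0]
[1, 16.0, 0.0, 6.0, -0.5, 0.1, -0.0]
[1, 19.0, 0.0, 6.0, -0.5, 0.1, -0.0]
```

Call:
{"op": "carry_out", "data": {"deltas": [[1,4,0,2,0,0,0],[1,8,0,4,0,0,0],[1,12,0,5,0,0,0],[1,15,0,6,0,0,0],[1,17,0,6,0,0,0]]}}

```text
time_s: 10.07
eef_pos: [608.9, -163.8, 153.4]
ee_rot: [0.7, 0.102, 0.699, -0.102]
force: [0.6, 2.0, 10.7]
grip_width: 0.004
```

Call:
{"op": "carry_out", "data": {"deltas": [[1,1,0,0,0,0,0],[1,2,0,0,0,0,0],[1,3,0,0,0,0,0],[1,3,0,0,0,0,0],[1,3,0,0,0,0,0]]}}

```text
time_s: 10.7
eef_pos: [609.1, -163.8, 153.0]
ee_rot: [0.701, 0.102, 0.699, -0.103]
force: [-4.6, 3.7, 18.9]
grip_width: -0.001
```

On the stop: z 153 against 154 expected, force rising to 19 N without further movement. I'll lift straight up, clear the area and check.

Call:
{"op": "carry_out", "data": {"deltas": [[1,-15,0,0,0,0,0],[1,-70,0,0,0,0,0],[1,-125,0,0,0,0,0],[1,-160,0,-30,0,0,0],[1,-170,-20,-80,0,0,0]]}}

```text
time_s: 11.32
eef_pos: [526.0, -159.9, 321.7]
ee_rot: [0.7, 0.102, 0.699, -0.102]
force: [-0.5, -1.4, 1.1]
grip_width: -0.001
```

Call:
{"op": "carry_out", "data": {"deltas": [[1,0,-30,-50,0,0,0],[1,0,-60,-100,0,0,0],[1,0,-60,-100,0,0,0],[1,0,-60,-100,0,0,0],[1,0,-60,-100,0,0,0]]}}

```text
time_s: 11.95
eef_pos: [414.0, -188.7, 320.0]
ee_rot: [0.699, 0.102, 0.7, -0.102]
force: [0.4, 0.1, 0.4]
grip_width: -0.002
```

Run:
```python
from h import *
plan([])
w=viewer.capture("wrist");b=viewer.capture("side");cv2.imwrite("pics/d6.png",b[:,:,::-1]);cv2.imwrite("pics/w6.png",w[:,:,::-1])
def mf(p): d=np.array(p[:2])-NEST; return np.round([d@X,d@Y,p[2]],1)
cs=blob(b,0,6,(275,205,297,238))[0]; print("tab",cs,mf(onz("side",cs,149)))
cl=blob(b,8,18,(325,185,370,235));o,d=ray("side",cl[0]);n=np.r_[Y,0]; p=o+d*((np.r_[NEST,0]-o)@n)/(d@n); print("paddle",cl[0],mf(p))
cv2.imwrite("pics/crop6.png",np.hstack([cv2.resize(w,(480,300)),cv2.resize(b[170:300,270:390],(320,300),interpolation=2)])[:,:,::-1])
```

```text
t 11.95 pos [ 414.  -188.7  320. ] toolY yaw 73.4 toolX [-0.001  0.001 -1.   ] F [0.4 0.1 0.4] w -0.0 q [-0.69  0.1   1.53  0.    1.51 -1.97]
tab [287.04 222.9 ] [-105.2    2.   149. ]
paddle [351.21904762 215.7047619 ] [ 52.7   0.  151.5]
```

View pics/crop6.png

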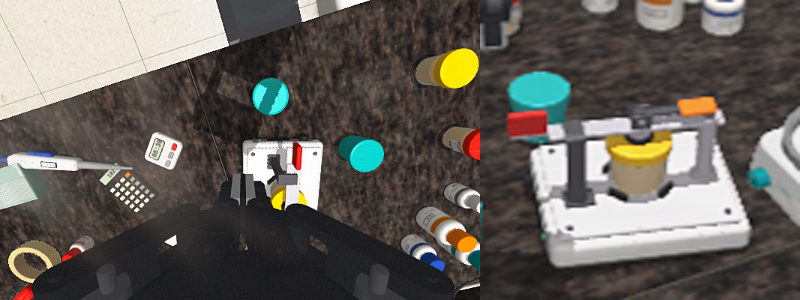

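The lever lies flat (paddle at (52.7, 0, 151.5)), the strap is still in the keeper, the pad is on the lid, the cup is upright, and the other items haven't moved. The robot is clear, so I'm handing the job in.

```bash
python3 -c "
from rig import order
print(order.finish_job())"
```

```text
the job is handed in; nothing more can be done
None
```

The sample cup is clamped and the job is handed in, at about 12 s of the 54 s allowed. With the fingers shut, I pushed the strap by its red tab from about 1.27 rad until it met its end stop. I then backed off, checked that it was in the keeper, and pressed the orange lever down onto its stop.

- **Strap:** it stopped firmly at about 26 N, and the fingertip position there matches 0 rad. The camera puts the tab 1.5–2 mm to the left of its ideal closed position both before and after the lever press. That is within the camera's error of about 2 mm, so I can't rule out a small offset.
- **Lever:** it stopped at fingertip height 153 mm (154 mm expected), with the force rising to 19 N and no further movement. After I lifted off, the camera showed the paddle lying level, at about 151.5 mm.
- **Everything else:** the last pictures show the cup upright in its nest and the pad on the lid. The bystanders in view look undisturbed, though I judged that by eye and did not measure them. The robot was well clear, with no contact force.

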